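Comb the pencils straight in the desk tray

ROBOT

A 6-joint arm with a two-finger parallel gripper is mounted at the origin on the work surface. World frame = base frame: x ahead of the robot, y to its left, z up, the work surface at z = 0. Lengths are in m, angles in rad, forces in N, time in s.
With the tool pointing down it reaches from about 0.325 to 0.775 m from the base axis. Payload 5.5 kg.
Tool frame: the origin (TCP) lies midway between the tips of the shut fingers; the grasp point (between the pads) lies 19 mm behind it; y points along the fingers, x is the direction in which the jaws open and shut, and the axes are right-handed (so a half turn about y gives the same grasp; the last joint's range is limited). The gripper opens to 88 mm and grips with 3 to 60 N. Pads are 20 mm wide; open, the fingers measure 115 mm over their backs; the gripper's body (75 mm by 178 mm) begins 61 mm behind the grasp point.
Start: joints at [-1.355, 0.091, 1.231, -0, 1.82, -0.057], TCP at [0.162, -0.578, 0.223] pointing down, gripper open.
Joint ranges: [-2.87, 2.87], [-0.86, 2.18], [0.17, 2.46], [-1.51, 4.65], [0.06, 2.69], [-2.65, 2.65]. Speed limits (rad/s): [2.57, 2.57, 3.01, 3.14, 3.14, 3.14].

INTERFACE

Orientations are given as a rotation vector (axis times angle).
In Python, from rig import bot, eyes gives the robot as it stands.
- The arm moves only by the tool drive_tool, never from a script. Its argument "targets" is a list of rows, each a list of 7 numbers: the opening, from 0 (shut) to 1 (fully open), then the shift along the tool's x, y, z normalised to -1 to 1, where 1 is 60 mm, then the turn, a rotation vector about the tool's x, y, z normalised to -1 to 1, where 1 is 6 degrees. A call has 1 to 5 rows; each row shifts and turns the commanded pose from where the row before left it, along the tool's axes as they then stand; what a row does not reach is not made up. A row lasts 1/8 s, in which the tool goes at most 62.5 mm and 10.7 degrees, less where a joint would pass 70% of its speed; a pose out of reach is approached as far as the arm can. A call with a number of a shift or a turn outside -1 to 1 is refused whole. A call with a gripper value outside its range is refused whole. The fingers move at their own pace and stop on an object; "squeeze" is the grip in N (left out, the last holds). Time passes only in rows, so rows that do not move let the fingers close. It gives the time, the measured TCP pose, the force and the opening at its end, in the units of the state.
- bot.sense(): the state, without advancing time (a new reading comes with each control period).
- eyes.get_image(name): name is "side" or "top" or "wrist"; returns (picture, depth): 420x560x3 uint8, red, green, blue; 420x560 float32, m along the optical axis (not along the pixel's ray), 0 where there is no reading.
- eyes.camera_info(name): a dict with "fovy" (degrees; the focal length in pixels is half the picture's height over the tangent of half this angle, whatever the lens; pixels are square), "cx", "cy" (the principal point, pixels), "distortion" ([k1, k2, p1, p2, k3] as OpenCV has them; the pictures are not rectified), "R" (3x3) and "t" (3): a world point X has camera coordinates R X + t. Camera axes: x right, y down, z forward; pixel columns grow to the right and rows downward; lengths in m; the calibration is good to about 2 mm. A picture is of the moment at which its call begins: read the wrist's pose just before it. camera_info takes no time and is no camera call; for the wrist camera it gives the pose at the moment of the call.
- bot.sign_off(): hands the job in, once; it reports no verdict.
The state is a dict: "time_s": time; "q": joint angles; "dq": joint speeds; "effort": joint torques, N m; "tool_pos": TCP position; "ee_rot": TCP orientation; "ft_force": force on the tool from outside, world axes, zero at the start; "torque": the same for the moment, N m; "grip_width": finger opening in m.
Only numpy, scipy, OpenCV 4.12 (cv2) and the standard library are available. Lean on these libraries where they do the work, as an engineer would, in place of code of your own. Each camera call takes 0.05 s, during which the arm holds its last target.

TASK

The two pencils in the grooved tray lie askew across its ridges. Pick up the toothed rake by its handle and comb it sideways across the tray, just above the ridges, until each pencil lies down in a groove, then stand the rake on its teeth on the desk again and let go. Do not touch the pencils with the gripper.

Things in the scene. Friction and masses are not known exactly. Their poses are not given: they have to be found in the camera images.
- tray: grey metal pencil tray fixed to the desk, 206 mm (its x) by 184 mm (y). Seven round ridges along x at y = -84 to 84 mm, every 28 mm, tops 16 mm above the desk; between them six grooves, floors 5 mm above the desk. End walls 24 mm high, inner faces at x = +-97 mm; the long sides are open (no wall), so the rake can come in there from outside. Origin: centre of its underside; z up.
- rake_grip (a point): dark wooden hand rake standing on its five steel teeth, 77 mm high, 160 g (a like block has no teeth). Point: mid-handle, 56 mm above the tooth tips; z up. Handle: upright plate 70 mm along x, 18 mm thick (y), 32 to 77 mm above the tips. Head 120 (x) by 18 mm (y); teeth 28 mm along y. Comb with its x along the tray's x, moving along the tray's y at about 50 mm/s, tips some 3 mm above the ridges.
- pencil_a_center (a point): plain wooden round pencil, one of two alike in the tray, 10 mm across, 150 mm long, 12 g. This point is its centre; x runs along it to its point (y and z turn as it rolls). At the start it lies askew on top of the ridges, centre 21 mm above the desk; down in a groove its centre is 10 mm above the desk, its top 1 mm below the ridge tops.
- pencil_b_center (a point): plain wooden round pencil, one of two alike in the tray, 10 mm across, 150 mm long, 12 g. This point is its centre; x runs along it to its point (y and z turn as it rolls). At the start it lies askew on top of the ridges, centre 21 mm above the desk; down in a groove its centre is 10 mm above the desk, its top 1 mm below the ridge tops.
There are look-alikes about, which are no part of the job. What is shaped like the part that bears rake_grip but green or pink is not meant.

How it is judged:
By the outcome, as a careful person would: the job done as asked, in the order asked, and still so for the second after the job is handed in, with the robot touching nothing.
It also fails if it takes over 51 s, if anything falls off the work surface, if the arm or the gripper's body presses on something with over 40 N, if the wrist force passes 120 N, or if a joint passes its speed limit or range.

## Working session

There is one attempt and no reset: what is moved stays moved. The work goes in short steps, Python scripts to look and compute and a tool call to move; the robot and the scene stay as the last step left them, time stands still between calls to the robot, and variables do not carry over. Pictures are saved under pics/ and viewed, and the job is handed in when it is done.

Besides the shell and the picture viewer there is one more tool, called after "Call:" in YAML: its name, and indented under it one key for each argument. drive_tool: Moves the arm, as the interface text tells. Its arguments: {"type":"object","properties":{"targets":{"type":"array","items":{"type":"array","items":{"type":"number","minimum":-1,"maximum":1}}},"squeeze":{"type":"number"}},"required":["targets"]}

```bash
mkdir -p pics; ls; cat > h.py <<'E'
from rig import bot, eyes
import numpy as np, cv2
E
python3 - <<'E'
from h import *
s=bot.sense();print({k:np.round(v,4) for k,v in s.items()})
for n in("top","side"):
    p,d=eyes.get_image(n);cv2.imwrite(f"pics/{n}0.png",p[:,:,::-1]);np.savez(f"{n}0.npz",p=p,d=d)
    print(n,eyes.camera_info(n))
E
```

```text
pics
{'time_s': np.float64(0.0), 'q': array([-1.3547,  0.0919,  1.2319, -0.    ,  1.8198, -0.0567]), 'dq': array([ 0.0005, -0.0018,  0.0002, -0.001 , -0.0003, -0.0006]), 'effort': array([ 1.00000e-04, -4.46451e+01, -4.06445e+01,  6.98000e-02,
        2.92000e-02, -2.00000e-04]), 'tool_pos': array([ 0.1616, -0.5775,  0.2215]), 'ee_rot': array([-1.3247,  1.007 , -1.0045]), 'ft_force': array([-0.2911,  0.1305,  0.8556]), 'torque': array([ 0.0391,  0.0036, -0.03  ]), 'grip_width': np.float64(0.0875)}
top {'fovy': 56.08196629627465, 'cx': 274.7869529990864, 'cy': 213.06090156523564, 'distortion': array([-0.07373731,  0.        ,  0.        ,  0.        ,  0.        ]), 'R': array([[-0.01284934, -0.99936958,  0.03309601],
       [-0.99518162,  0.00956391, -0.09758107],
       [ 0.09720303, -0.0341904 , -0.99467713]]), 't': array([0.00717673, 0.49786177, 0.73703944])}
side {'fovy': 48.69539335429226, 'cx': 286.1536860563399, 'cy': 213.89152470052534, 'distortion': array([0.01811554, 0.        , 0.        , 0.        , 0.        ]), 'R': array([[ 0.99811136, -0.05902797, -0.01701234],
       [-0.04722138, -0.56010213, -0.82707662],
       [ 0.03929201,  0.82631792, -0.56183168]]), 't': array([-0.50649181,  0.07399441,  0.86754251])}
```

View pics/top0.png

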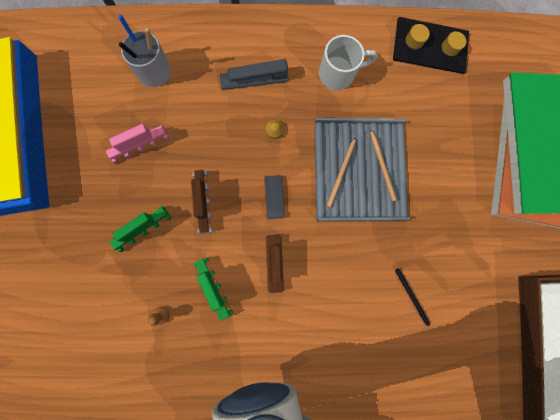

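View pics/side0.png

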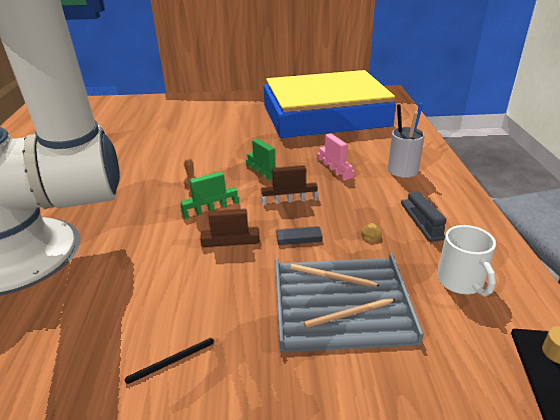

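```bash
cat >> h.py <<'E'
def K(n):
    c=eyes.camera_info(n);f=210/np.tan(np.radians(c["fovy"]/2))
    return c,np.array([[f,0,c["cx"]],[0,f,c["cy"]],[0,0,1]])
def ray(n,uv,z,info=None):
    c,k=info or K(n)
    u=cv2.undistortPoints(np.array(uv,float).reshape(-1,1,2),k,c["distortion"]).reshape(-1,2)
    C=-c["R"].T@c["t"]; D=np.c_[u,np.ones(len(u))]@c["R"]
    return C+D*((z-C[2])/D[:,2])[:,None]
def proj(n,X,info=None):
    c,k=info or K(n)
    return cv2.projectPoints(np.array(X,float).reshape(-1,1,3),cv2.Rodrigues(c["R"])[0],c["t"],k,c["distortion"])[0].reshape(-1,2)
def crop(img,x0,y0,x1,y1,s,name):
    cv2.imwrite(name,cv2.resize(img[y0:y1,x0:x1,::-1],None,fx=s,fy=s,interpolation=cv2.INTER_CUBIC))
E
python3 - <<'E'
from h import *
t=np.load("top0.npz")["p"];s=np.load("side0.npz")["p"]
a=cv2.resize(t[160:245,170:310],None,fx=5,fy=5,interpolation=cv2.INTER_CUBIC)
b=cv2.resize(t[105:235,300:425],None,fx=4,fy=4,interpolation=cv2.INTER_CUBIC)
cv2.imwrite("pics/c1.png",a[:,:,::-1]);cv2.imwrite("pics/c2.png",b[:,:,::-1])
crop(s,170,120,350,260,4,"pics/c3.png")
E
```

```text
(no output)
```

View pics/c1.png

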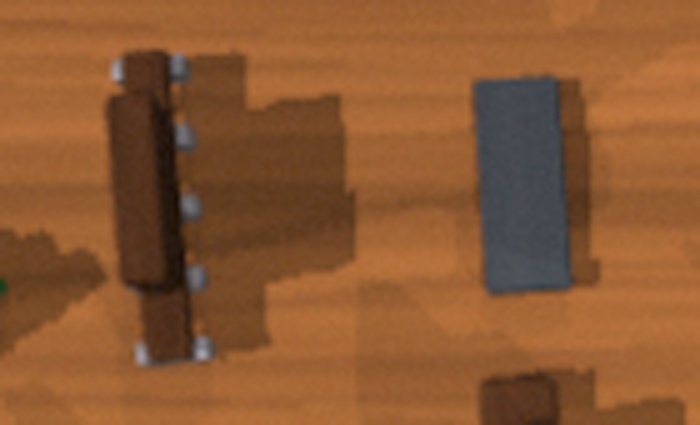

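View pics/c2.png

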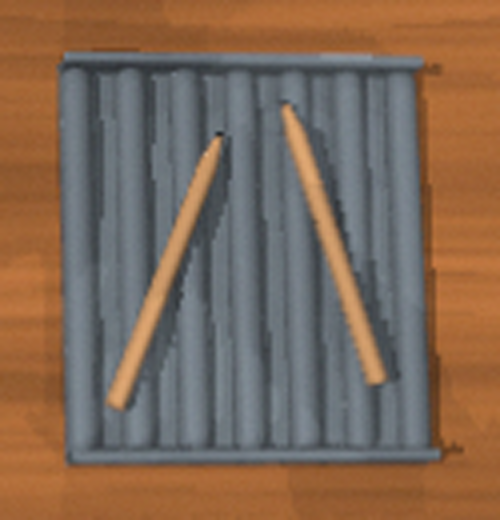

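View pics/c3.png

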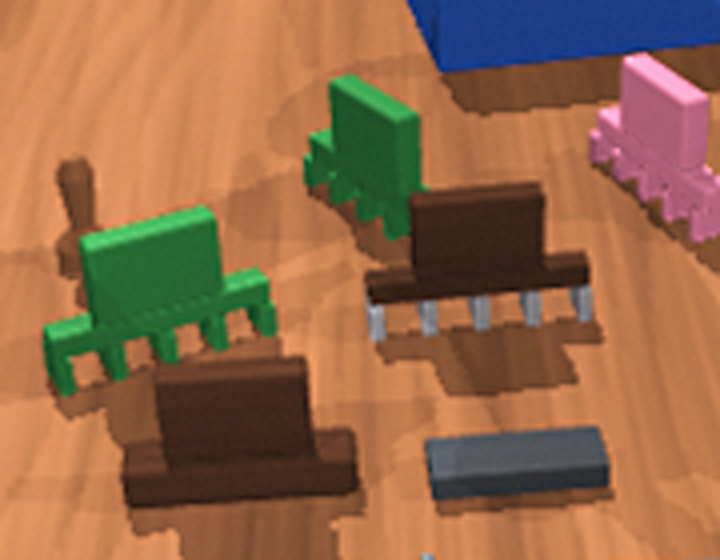

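```bash
python3 - <<'E'
from h import *
np.set_printoptions(precision=4,suppress=True)
def px(p,o,s): return (np.array(p,float)+.5)/s-.5+np.array(o)
o=(170,160);o2=(300,105)
def show(n,P): print(n,P[:,:2].tolist() if 0 else P[:,:2].round(4).tolist(),"mean",P[:,:2].mean(0).round(4))
H=ray("top",px([(108,97),(158,97),(170,283),(122,283)],o,5),.077);show("handle",H)
d=(H[0]+H[1]-H[2]-H[3])[:2];print(np.degrees(np.arctan2(d[1],d[0])),np.hypot(*d)/2)
E=ray("top",px([(127,53),(165,53),(188,360),(145,362)],o,5),.032);show("head",E)
d=(E[0]+E[1]-E[2]-E[3])[:2];print(np.degrees(np.arctan2(d[1],d[0])),np.hypot(*d)/2)
T=ray("top",px([(118,70),(178,70),(203,349),(142,352)],o,5),.018);show("teeth",T)
W=ray("top",px([(64,53),(422,58),(440,461),(70,465)],o2,4),.024);show("tray",W)
d=(W[0]+W[1]-W[2]-W[3])[:2];print(np.degrees(np.arctan2(d[1],d[0])),np.hypot(*d)/2)
for n,q in (("p1",[(220,137),(117,404)]),("p2",[(287,107),(377,380)])):
  P=ray("top",px(q,o2,4),.021);show(n,P)
  print(np.hypot(*(P[0]-P[1])[:2]))
s=bot.sense();print(cv2.Rodrigues(s["ee_rot"])[0])
E
```

```text
handle [[0.556, 0.1536], [0.5558, 0.1356], [0.4883, 0.1308], [0.4885, 0.148]] mean [0.5222 0.142 ]
4.3782284027426055 0.06769943159260601
head [[0.5816, 0.1545], [0.5814, 0.1399], [0.4631, 0.1305], [0.4625, 0.1468]] mean [0.5221 0.1429]
4.129883527580136 0.11904810991692538
teeth [[0.5778, 0.1604], [0.5776, 0.1369], [0.468, 0.1266], [0.4671, 0.1502]] mean [0.5226 0.1435]
tray [[0.688, -0.0824], [0.6867, -0.2652], [0.4819, -0.2637], [0.4819, -0.0803]] mean [ 0.5846 -0.1729]
-0.5032475727206638 0.2054215814518132
p1 [[0.6458, -0.1603], [0.5118, -0.1045]] mean [ 0.5788 -0.1324]
0.14516992222995173
p2 [[0.6615, -0.1951], [0.5227, -0.2347]] mean [ 0.5921 -0.2149]
0.1443431104199693
[[ 0.2694 -0.0004  0.963 ]
 [-0.963   0.0016  0.2694]
 [-0.0017 -1.      0.0001]]
```

The toothed brown rake at top (201,202) / side (290,187) is the one meant: it is dark wood with five steel teeth. The brown piece at top (275,263) has no teeth, (140,228) and (212,288) are green, and (137,142) is pink. The enlarged crop confirms this.

Call:
drive_tool:
  targets:
    - [1,0,0,0,0,0.95,0]
    - [1,0,0,0,0,0.95,0]
    - [1,-0.72,0,0.43,0,0,0]
    - [1,-0.72,0,0.43,0,0,0]
    - [1,-0.72,0,0.43,0,0,0]

```text
time_s: 0.72
tool_pos: [0.2297, -0.4414, 0.222]
ee_rot: [-1.242, 1.156, -1.154]
ft_force: [0.2, -0.6, 0.3]
grip_width: 0.0877
```

Call:
drive_tool:
  targets:
    - [1,-0.72,0,0.43,0,0,0]
    - [1,-0.72,0,0.43,0,0,0]
    - [1,-0.72,0,0.43,0,0,0]
    - [1,-0.72,0,0.43,0,0,0]
    - [1,-0.72,0,0.43,0,0,0]

```text
time_s: 1.35
tool_pos: [0.3423, -0.2164, 0.2223]
ee_rot: [-1.243, 1.155, -1.155]
ft_force: [0.3, -0.1, -0.0]
grip_width: 0.0878
```

Call:
drive_tool:
  targets:
    - [1,-0.72,0,0.43,0,0,0]
    - [1,-0.72,0,0.43,0,0,0]
    - [1,-0.72,0,0.43,0,0,0]
    - [1,-0.72,0,0.43,0,0,0]
    - [1,-0.72,0,0.43,0,0,0]

```text
time_s: 1.98
tool_pos: [0.4551, 0.0087, 0.2223]
ee_rot: [-1.244, 1.155, -1.154]
ft_force: [0.6, -0.4, 0.6]
grip_width: 0.0881
```

Call:
drive_tool:
  targets:
    - [0.6,-0.72,0,0.43,0,0,0]
    - [0.6,-0.72,0,0.43,0,0,0]
    - [0.6,-0.72,0,0.43,0,0,0]
    - [0.6,0,0,0,0,0,0]
    - [0.6,0,0,0,0,0,0]

```text
time_s: 2.6
tool_pos: [0.522, 0.1416, 0.2221]
ee_rot: [-1.245, 1.155, -1.154]
ft_force: [0.3, -0.3, 0.5]
grip_width: 0.0529
```

```bash
python3 - <<'E'
from h import *
s=bot.sense();print({k:np.round(s[k],4) for k in("time_s","q","tool_pos","ee_rot","ft_force","grip_width")})
print(cv2.Rodrigues(s["ee_rot"])[0].round(4))
c=eyes.camera_info("wrist");p,d=eyes.get_image("wrist");cv2.imwrite("pics/w1.png",p[:,:,::-1]);np.savez("w1.npz",p=p,d=d,R=c["R"],t=c["t"]);print(c)
E
```

```text
{'time_s': np.float64(2.6), 'q': array([ 2.0230e-01, -6.7000e-02,  1.3910e+00, -5.0000e-04,  1.8190e+00,
        1.6988e+00]), 'tool_pos': array([0.522 , 0.1416, 0.2221]), 'ee_rot': array([-1.2448,  1.155 , -1.1543]), 'ft_force': array([ 0.3235, -0.3209,  0.4736]), 'grip_width': np.float64(0.0529)}
[[ 7.410e-02 -1.200e-03  9.973e-01]
 [-9.973e-01 -7.000e-04  7.410e-02]
 [ 6.000e-04 -1.000e+00 -1.300e-03]]
{'fovy': 70.29133436516167, 'cx': 282.0353716785898, 'cy': 209.05146297591773, 'distortion': array([-0.04966525,  0.        ,  0.        ,  0.        ,  0.        ]), 'R': array([[ 7.33548855e-02, -9.97305864e-01,  2.71991824e-04],
       [-9.48820865e-01, -6.97046591e-02,  3.08026342e-01],
       [-3.07177518e-01, -2.28533086e-02, -9.51377790e-01]]), 't': array([0.10407834, 0.46730712, 0.55482586])}
```

View pics/w1.png

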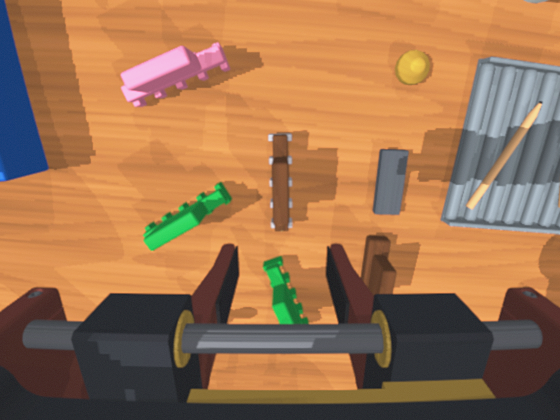

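```bash
python3 - <<'E'
from h import *
w=np.load("w1.npz");crop(w["p"],240,110,330,250,4,"pics/w1c.png")
E
```

```text
(no output)
```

View pics/w1c.png

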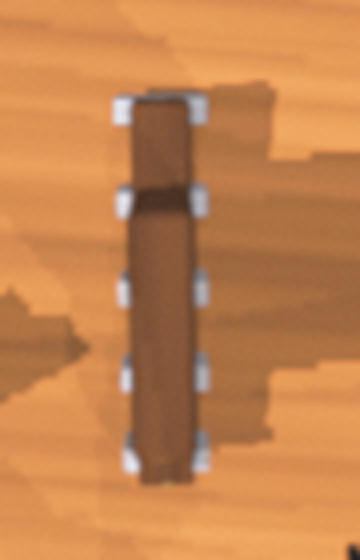

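```bash
python3 - <<'E'
from h import *
w=np.load("w1.npz")
c,k=K("wrist");c=dict(c);c["R"]=w["R"];c["t"]=w["t"]
def px(p): return (np.array(p,float)+.5)/4-.5+np.array((240,110))
H=ray("wrist",px([(128,212),(197,212),(197,462),(133,462)]),.077,(c,k));print(H[:,:2].round(4),H.mean(0))
d=(H[0]+H[1]-H[2]-H[3])[:2];print(np.degrees(np.arctan2(d[1],d[0])),np.hypot(*d)/2)
E=ray("wrist",px([(133,100),(190,100)]),.032,(c,k));print(E[:,:2],E.mean(0))
E
T=1
```

```text
[[0.5565 0.1561]
 [0.5578 0.1383]
 [0.4891 0.1328]
 [0.4878 0.1504]] [0.52279564 0.14439671 0.077     ]
4.674868190234131 0.06889701314216207
[[0.58156978 0.15771283]
 [0.58276946 0.14136087]] [0.58216962 0.14953685 0.032     ]
```

Call:
drive_tool:
  targets:
    - [0.6,-0.03,0.8,0,0,0,0]
    - [0.6,0,0.8,0,0,0,0]
    - [0.6,0,0.8,0,0,0,0]
    - [0.6,0,0.4,0,0,0,0]
    - [0.6,0,0.23,0,0,0,0]

```text
time_s: 3.28
tool_pos: [0.5215, 0.1423, 0.0397]
ee_rot: [-1.244, 1.157, -1.156]
ft_force: [0.3, 0.4, 0.5]
grip_width: 0.0524
```

Call:
drive_tool:
  targets:
    - [0,0,0,0,0,0,0]
    - [0,0,0,0,0,0,0]
    - [0,0,0,0,0,0,0]
    - [0,0,0,0,0,0,0]
    - [0,0,0,0,0,0,0]
  squeeze: 35

```text
time_s: 3.9
tool_pos: [0.5228, 0.1439, 0.0418]
ee_rot: [-1.242, 1.153, -1.155]
ft_force: [0.1, -0.6, 4.5]
grip_width: 0.0183
```

Call:
drive_tool:
  targets:
    - [0,0,0,0,0,0,0]
    - [0,0,0,0,0,0,0]

```text
time_s: 4.15
tool_pos: [0.5228, 0.1439, 0.0418]
ee_rot: [-1.242, 1.154, -1.155]
ft_force: [0.1, -0.5, 5.3]
grip_width: 0.0176
```

Call:
drive_tool:
  targets:
    - [0,0,-0.3,0,0,0,0]
    - [0,0,-0.7,0,0,0,0]
    - [0,0,0,0,0,0.79,0]
    - [0,0.4,0,0.13,0,0,0]
    - [0,0.8,0,0.26,0,0,0]

```text
time_s: 4.78
tool_pos: [0.5448, 0.0722, 0.1013]
ee_rot: [-1.206, 1.214, -1.213]
ft_force: [0.6, -0.1, -1.7]
grip_width: 0.0177
```

Call:
drive_tool:
  targets:
    - [0,0.8,0,0.26,0,0,0]
    - [0,0.8,0,0.26,0,0,0]
    - [0,0.4,0,0.13,0,0,0]
    - [0,0,0,0,0,0,0]
    - [0,0,0,0,0,0,0]

```text
time_s: 5.4
tool_pos: [0.5826, -0.0481, 0.1008]
ee_rot: [-1.205, 1.216, -1.215]
ft_force: [-0.9, -0.2, -2.4]
grip_width: 0.0181
```

```bash
python3 - <<'E'
from h import *
s=bot.sense();print({k:np.round(s[k],4) for k in("time_s","q","tool_pos","ee_rot","ft_force","grip_width")})
print(cv2.Rodrigues(s["ee_rot"])[0].round(4))
for n in("top","side"):
    p,d=eyes.get_image(n);np.savez(f"{n}1.npz",p=p,d=d)
    if n=="side": crop(p,170,130,430,360,3,"pics/s1.png")
    else: crop(p,230,90,430,240,4,"pics/t1.png")
E
```

```text
{'time_s': np.float64(5.4), 'q': array([-1.4090e-01,  6.0600e-02,  1.4782e+00,  6.0000e-04,  1.6036e+00,
        1.4385e+00]), 'tool_pos': array([ 0.5826, -0.0481,  0.1008]), 'ee_rot': array([-1.2052,  1.2164, -1.2147]), 'ft_force': array([-0.9081, -0.2491, -2.4122]), 'grip_width': np.float64(0.0181)}
[[-8.7e-03 -7.0e-04  1.0e+00]
 [-1.0e+00  7.0e-04 -8.7e-03]
 [-7.0e-04 -1.0e+00 -8.0e-04]]
```

View pics/s1.png

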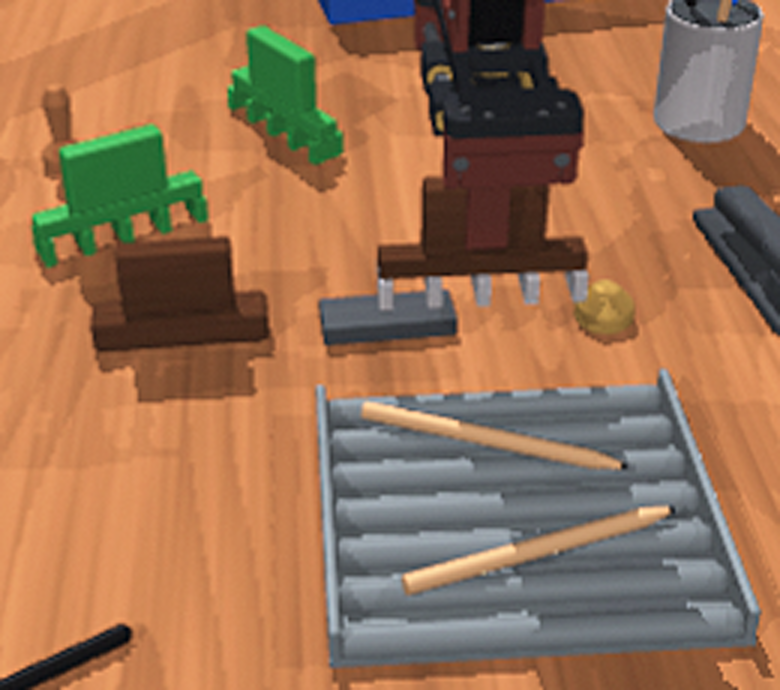

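View pics/t1.png

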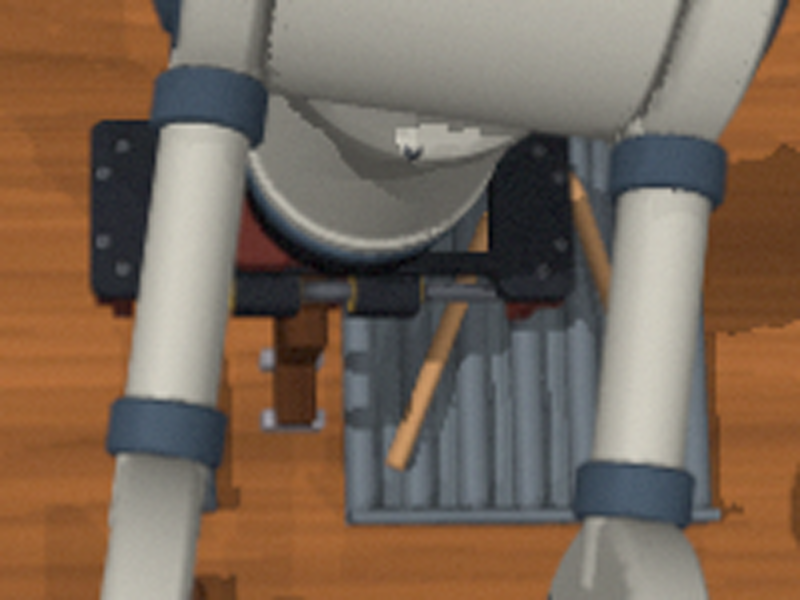

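```bash
python3 - <<'E'
from h import *
c,k=K("side")
for q in((386,308),(434,306),(482,304),(531,302),(579,299)):
    p=(np.array(q)+.5)/3-.5+(170,130)
    C=ray("side",[p],0.0)[0];D=ray("side",[p],0.1)[0]
    y=-0.048-.014; t=(y-C[1])/(D[1]-C[1]); print((C+t*(D-C)).round(4))
# tray check in side: ridges corners of end walls
p=(np.array([(318,387),(660,372),(755,612),(332,632)])+.5)/3-.5+(170,130)
print(ray("side",p,.024).round(4))
E
```

```text
[ 0.5259 -0.062   0.0629]
[ 0.5537 -0.062   0.0627]
[ 0.5815 -0.062   0.0624]
[ 0.61   -0.062   0.0621]
[ 0.638  -0.062   0.0626]
[[ 0.4847 -0.0828  0.024 ]
 [ 0.6838 -0.0849  0.024 ]
 [ 0.6848 -0.2652  0.024 ]
 [ 0.4841 -0.2628  0.024 ]]
```

Call:
drive_tool:
  targets:
    - [0,0,0.4,0,0,0,0]
    - [0,0,0.4,0,0,0,0]
    - [0,0,0.13,0,0,0,0]
    - [0,0,0,0,0,0,0]
    - [0,0,0,0,0,0,0]

```text
time_s: 6.12
tool_pos: [0.5836, -0.0486, 0.0465]
ee_rot: [-1.204, 1.214, -1.217]
ft_force: [0.4, 0.4, -1.3]
grip_width: 0.0179
```

Call:
drive_tool:
  targets:
    - [0,0,0.025,0,0,0,0]
    - [0,0,0,0,0,0,0]

```text
time_s: 6.38
tool_pos: [0.5831, -0.0489, 0.044]
ee_rot: [-1.204, 1.215, -1.216]
ft_force: [0.6, 0.3, -2.1]
grip_width: 0.0179
```

Call:
drive_tool:
  targets:
    - [0,0,0.025,0,0,0,0]
    - [0,0,0,0,0,0,0]

```text
time_s: 6.62
tool_pos: [0.5829, -0.0489, 0.042]
ee_rot: [-1.205, 1.216, -1.216]
ft_force: [-0.2, 0.3, -1.1]
grip_width: 0.018
```

Call:
drive_tool:
  targets:
    - [0,0,0.02,0,0,0,0]
    - [0,0,0,0,0,0,0]

```text
time_s: 6.88
tool_pos: [0.5829, -0.0489, 0.0419]
ee_rot: [-1.205, 1.215, -1.216]
ft_force: [-4.2, 0.6, 4.5]
grip_width: 0.0179
```

Call:
drive_tool:
  targets:
    - [0,0,0.02,0,0,0,0]
    - [0,0,0,0,0,0,0]

```text
time_s: 7.12
tool_pos: [0.583, -0.0489, 0.0419]
ee_rot: [-1.204, 1.215, -1.216]
ft_force: [-7.3, 0.9, 11.7]
grip_width: 0.0179
```

Call:
drive_tool:
  targets:
    - [0,0,0.02,0,0,0,0]
    - [0,0,0,0,0,0,0]

```text
time_s: 7.38
tool_pos: [0.583, -0.0489, 0.0418]
ee_rot: [-1.204, 1.215, -1.217]
ft_force: [-10.4, -0.0, 15.8]
grip_width: 0.018
```

Call:
drive_tool:
  targets:
    - [0,0,-0.37,0,0,0,0]
    - [0,0,0,0,0,0,0]
    - [0,0,0,0,0,0,0]

```text
time_s: 7.75
tool_pos: [0.5826, -0.0488, 0.0595]
ee_rot: [-1.206, 1.217, -1.215]
ft_force: [0.3, -0.5, -3.1]
grip_width: 0.0179
```

Call:
drive_tool:
  targets:
    - [0,0.1,-0.02,0,0,0,0]
    - [0,0.1,0,0,0,0,0]
    - [0,0.1,0,0,0,0,0]
    - [0,0.1,0,0,0,0,0]
    - [0,0.1,0,0,0,0,0]

```text
time_s: 8.38
tool_pos: [0.5826, -0.0793, 0.0618]
ee_rot: [-1.205, 1.216, -1.216]
ft_force: [-0.2, -0.1, -3.0]
grip_width: 0.0176
```

Call:
drive_tool:
  targets:
    - [0,0.1,0,0,0,0,0]
    - [0,0.1,0,0,0,0,0]
    - [0,0.1,0,0,0,0,0]
    - [0,0.1,0,0,0,0,0]
    - [0,0.1,0,0,0,0,0]

```text
time_s: 9.0
tool_pos: [0.5824, -0.1092, 0.0618]
ee_rot: [-1.205, 1.216, -1.216]
ft_force: [-0.1, 0.4, -1.1]
grip_width: 0.0177
```

```bash
cat > look.py <<'E'
from h import *
import sys
s=bot.sense();print({k:np.round(s[k],4) for k in("time_s","tool_pos","ft_force","grip_width")})
p,d=eyes.get_image("side");crop(p,230,170,440,360,3.5,"pics/%s.png"%sys.argv[1])
E
python3 look.py s2
```

```text
{'time_s': np.float64(9.0), 'tool_pos': array([ 0.5824, -0.1092,  0.0618]), 'ft_force': array([-0.128 ,  0.4429, -1.1374]), 'grip_width': np.float64(0.0177)}
```

View pics/s2.png

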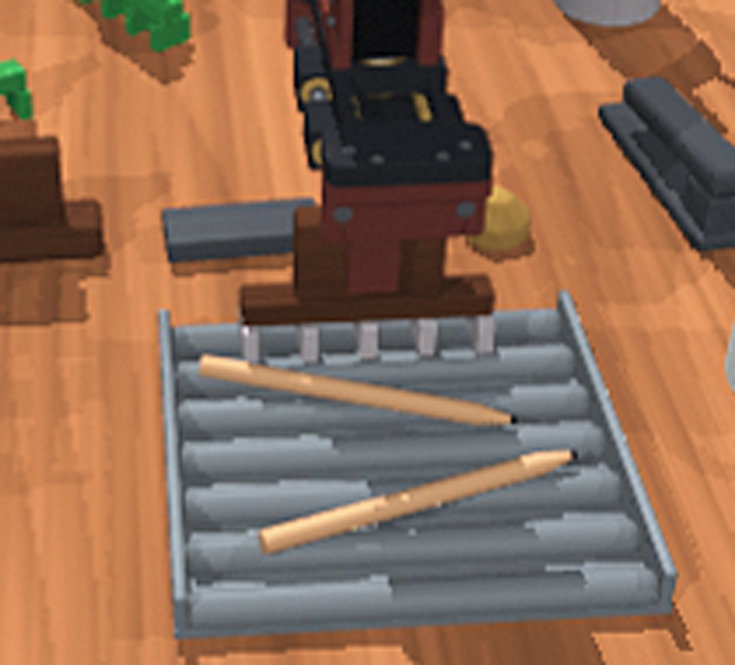

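Call:
drive_tool:
  targets:
    - [0,0.1,0.02,0,0,0,0]
    - [0,0.1,0,0,0,0,0]
    - [0,0.1,0,0,0,0,0]
    - [0,0.1,0,0,0,0,0]
    - [0,0.1,0,0,0,0,0]

```text
time_s: 9.68
tool_pos: [0.5821, -0.1393, 0.0606]
ee_rot: [-1.205, 1.216, -1.216]
ft_force: [0.6, 0.0, -2.1]
grip_width: 0.0182
```

Call:
drive_tool:
  targets:
    - [0,0.1,0,0,0,0,0]
    - [0,0.1,0,0,0,0,0]
    - [0,0.1,0,0,0,0,0]

```text
time_s: 10.05
tool_pos: [0.5819, -0.1572, 0.0606]
ee_rot: [-1.205, 1.216, -1.216]
ft_force: [-0.1, -0.4, -2.9]
grip_width: 0.0179
```

```bash
python3 look.py s3
```

```text
{'time_s': np.float64(10.05), 'tool_pos': array([ 0.5819, -0.1572,  0.0606]), 'ft_force': array([-0.1438, -0.4327, -2.939 ]), 'grip_width': np.float64(0.0179)}
```

View pics/s3.png

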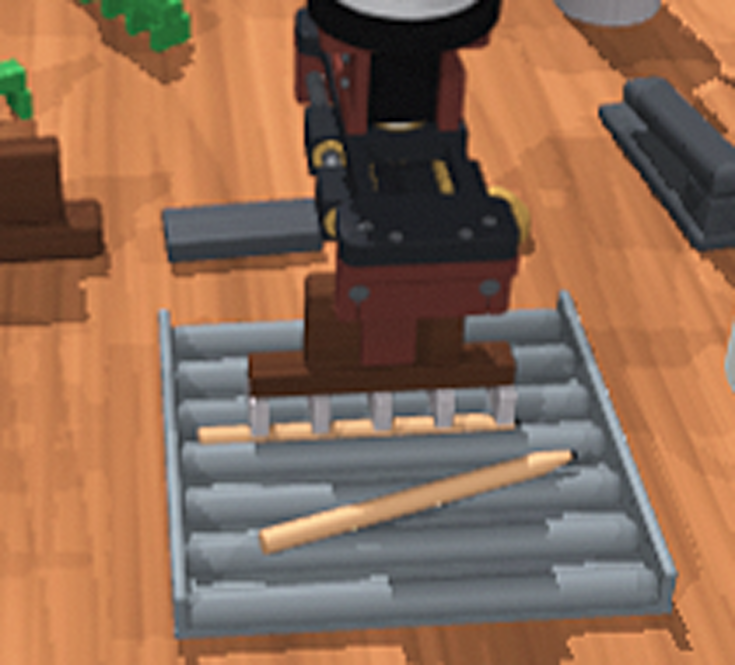

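Call:
drive_tool:
  targets:
    - [0,0.1,0,0,0,0,0]
    - [0,0.1,0,0,0,0,0]
    - [0,0.1,0,0,0,0,0]
    - [0,0.1,0,0,0,0,0]
    - [0,0.1,0,0,0,0,0]

```text
time_s: 10.72
tool_pos: [0.5817, -0.1872, 0.0606]
ee_rot: [-1.205, 1.216, -1.216]
ft_force: [0.3, -1.2, -2.1]
grip_width: 0.018
```

Call:
drive_tool:
  targets:
    - [0,0.1,0,0,0,0,0]
    - [0,0.1,0,0,0,0,0]
    - [0,0.1,0,0,0,0,0]

```text
time_s: 11.1
tool_pos: [0.5817, -0.2034, 0.0612]
ee_rot: [-1.202, 1.217, -1.213]
ft_force: [-1.8, 11.8, 7.9]
grip_width: 0.0175
```

```bash
python3 look.py s4
```

```text
{'time_s': np.float64(11.1), 'tool_pos': array([ 0.5817, -0.2034,  0.0612]), 'ft_force': array([-1.7824, 11.7744,  7.917 ]), 'grip_width': np.float64(0.0175)}
```

View pics/s4.png

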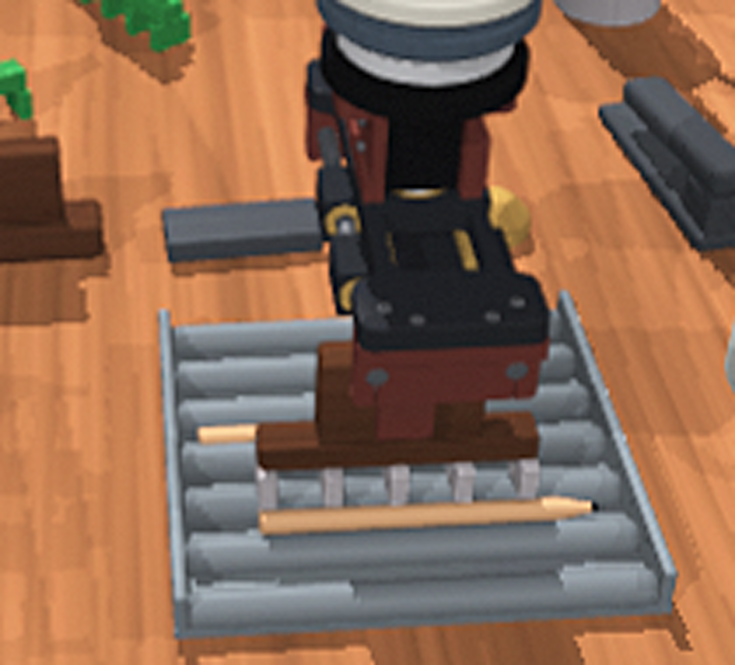

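Call:
drive_tool:
  targets:
    - [0,-0.05,-0.03,0,0,0,0]
    - [0,-0.1,0,0,0,0,0]
    - [0,-0.2,0,0,0,0,0]
    - [0,0,0,0,0,0,0]

```text
time_s: 11.65
tool_pos: [0.5817, -0.1826, 0.0622]
ee_rot: [-1.206, 1.215, -1.214]
ft_force: [-0.5, -0.5, -1.7]
grip_width: 0.018
```

```bash
python3 look.py s5
```

```text
{'time_s': np.float64(11.65), 'tool_pos': array([ 0.5817, -0.1826,  0.0622]), 'ft_force': array([-0.4808, -0.519 , -1.6895]), 'grip_width': np.float64(0.018)}
```

View pics/s5.png

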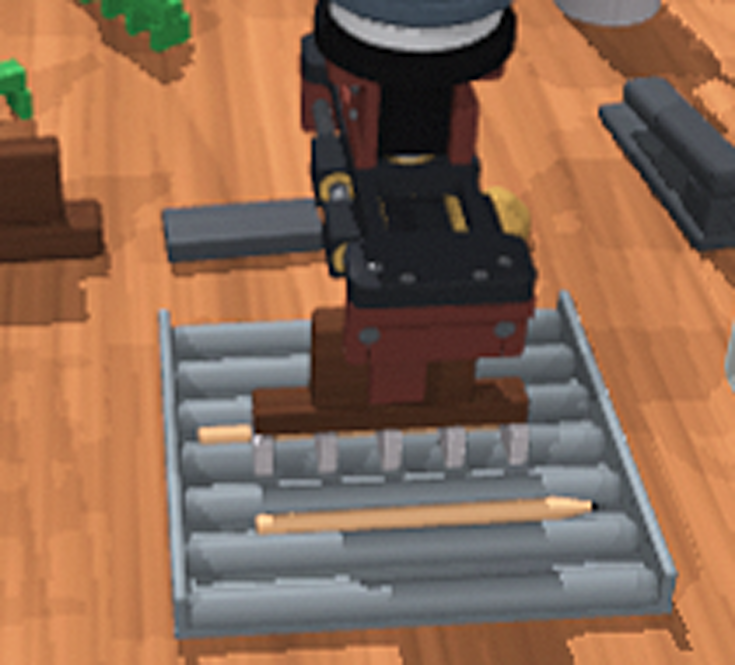

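```bash
python3 - <<'E'
from h import *
def px(p): return (np.array(p,float)+.5)/3.5-.5+np.array((230,170))
c,s=np.cos(np.radians(-.6)),np.sin(np.radians(-.6))
R=np.array([[c,s],[-s,c]])
for z in(.010,.015,.021):
  P=ray("side",px([(262,523),(593,507),(202,435),(250,433),(520,425)]),z)[:,:2]-(0.5846,-.1735)
  print(z,(P@R.T).round(4).tolist())
# where would a pencil in groove -42 / +14 from same x appear
E
```

```text
0.01 [[-0.0612, -0.0397], [0.0839, -0.0395], [-0.0844, 0.0162], [-0.0622, 0.0161], [0.0631, 0.0132]]
0.015 [[-0.0616, -0.0443], [0.0821, -0.0441], [-0.0846, 0.0111], [-0.0626, 0.0109], [0.0615, 0.008]]
0.021 [[-0.0621, -0.0499], [0.08, -0.0497], [-0.0849, 0.0048], [-0.0631, 0.0047], [0.0596, 0.0018]]
```

```bash
python3 - <<'E'
from h import *
p,d=eyes.get_image("side");crop(p,290,290,415,340,6,"pics/s6.png")
np.savez("s6.npz",p=p,d=d)
E
```

```text
(no output)
```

View pics/s6.png

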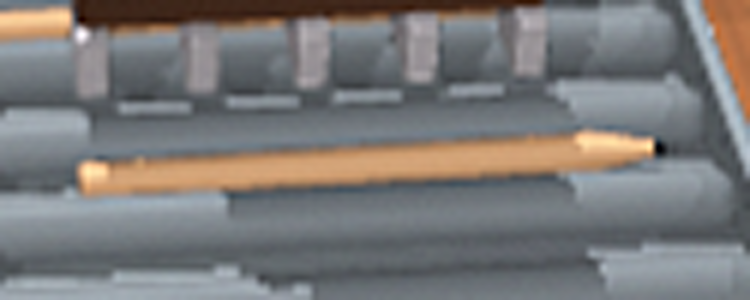

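Call:
drive_tool:
  targets:
    - [0,0,-0.3,0,0,0,0]
    - [0,0,-0.7,0,0,0,0]
    - [0,-0.4,0,0,0,0,0]
    - [0,-0.8,0,0,0,0,0]
    - [0,-0.8,0,0,0,0,0]

```text
time_s: 12.38
tool_pos: [0.5823, -0.0619, 0.122]
ee_rot: [-1.205, 1.217, -1.216]
ft_force: [0.2, 0.7, -1.9]
grip_width: 0.0179
```

Call:
drive_tool:
  targets:
    - [0,-0.8,0,-0.2,0,0,0]
    - [0,-0.8,0,-0.2,0,0,0]
    - [0,-0.8,0,-0.2,0,0,0]
    - [0,-0.6,0,-0.2,0,0,0]
    - [0,-0.4,0,-0.2,0,0,0]

```text
time_s: 13.0
tool_pos: [0.5232, 0.1432, 0.1219]
ee_rot: [-1.206, 1.215, -1.214]
ft_force: [0.3, -0.1, -2.3]
grip_width: 0.0179
```

```bash
python3 - <<'E'
from h import *
s=bot.sense();print({k:np.round(s[k],4) for k in("time_s","tool_pos","ft_force","grip_width")})
out=[]
np.set_printoptions(precision=4,suppress=True)
for n,o in(("top",(300,105,425,235)),("side",(270,250,430,360))):
    p,d=eyes.get_image(n);np.savez(f"{n}7.npz",p=p,d=d)
    crop(p,*o,4.5,f"pics/{n}7.png")
    h=cv2.cvtColor(p,cv2.COLOR_RGB2HSV)
    m=((h[...,0]>8)&(h[...,0]<22)&(h[...,1]>80)&(h[...,2]>120)).astype(np.uint8)
    c,k=K(n)
    poly=proj(n,[(0.678,-.085,.01),(0.678,-.262,.01),(.492,-.26,.01),(.492,-.085,.01)]).astype(int)
    mm=np.zeros_like(m);cv2.fillPoly(mm,[poly],1);m&=mm
    N,l,st,ct=cv2.connectedComponentsWithStats(m)
    for i in range(1,N):
        if st[i,4]<60: continue
        v,u=np.nonzero(l==i);z=d[v,u];ok=z>0
        un=cv2.undistortPoints(np.c_[u,v].astype(float).reshape(-1,1,2),k,c["distortion"]).reshape(-1,2)
        X=(np.c_[un,np.ones(len(u))]*z[:,None]-c["t"])@c["R"]; X=X[ok]
        q=cv2.minAreaRect(np.c_[u,v].astype(np.float32))
        ends=X[np.argsort(X[:,0])]; n5=len(X)//6
        print(n,st[i],"low x end",np.median(ends[:n5],0),"hi",np.median(ends[-n5:],0),"zmax90",np.percentile(X[:,2],[10,50,90]))
E
```

```text
{'time_s': np.float64(13.0), 'tool_pos': array([0.5232, 0.1432, 0.1219]), 'ft_force': array([ 0.3124, -0.1467, -2.2838]), 'grip_width': np.float64(0.0179)}
top [378 130   8  71 245] low x end [ 0.5329 -0.2157  0.0149] hi [ 0.6541 -0.2138  0.0133] zmax90 [0.012  0.0147 0.0164]
top [352 141   7  72 271] low x end [ 0.5074 -0.1593  0.0141] hi [ 0.6292 -0.1598  0.0136] zmax90 [0.0122 0.0145 0.0163]
side [287 288  90   9 402] low x end [ 0.5107 -0.1626  0.0158] hi [ 0.6282 -0.1628  0.0154] zmax90 [0.0134 0.0158 0.0173]
side [303 312  96  10 550] low x end [ 0.5338 -0.2178  0.0153] hi [ 0.6512 -0.2164  0.0134] zmax90 [0.0117 0.0144 0.0164]
```

View pics/top7.png

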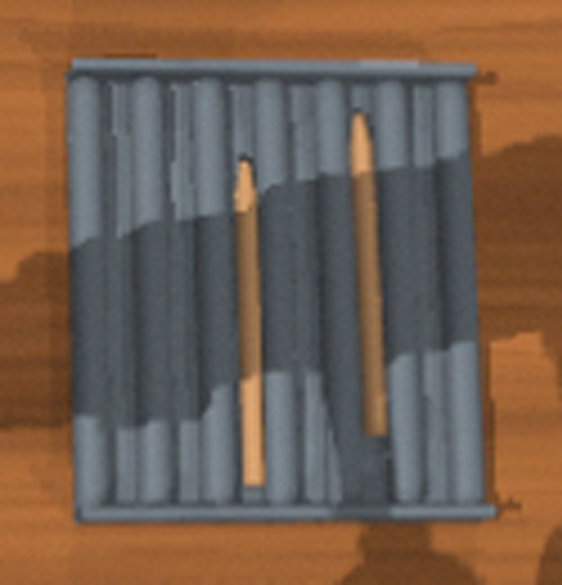

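View pics/side7.png

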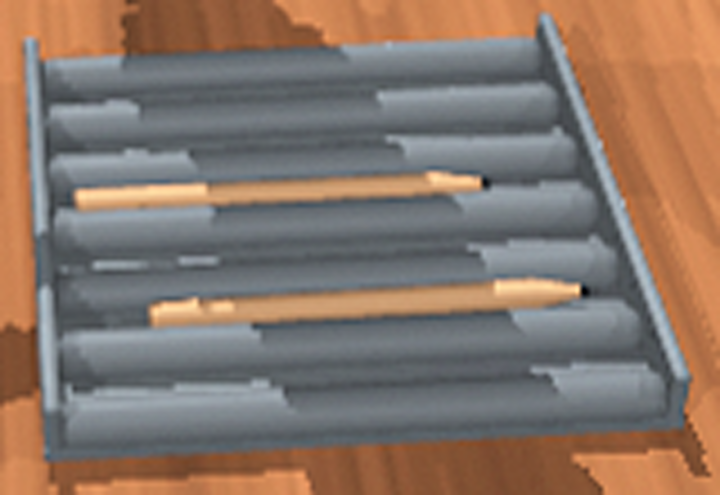

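Call:
drive_tool:
  targets:
    - [0,0,0.4,0,0,0,0]
    - [0,0,0.6,0,0,0,0]
    - [0,0,0.25,0,0,0,0]
    - [0,0,0,0,0,0,0]
    - [0,0,0,0,0,0,0]

```text
time_s: 13.72
tool_pos: [0.5254, 0.1407, 0.049]
ee_rot: [-1.203, 1.215, -1.217]
ft_force: [0.8, -0.2, -2.3]
grip_width: 0.0177
```

Call:
drive_tool:
  targets:
    - [0,0,0.06,0,0,0,0]
    - [0,0,0.03,0,0,0,0]
    - [0,0,0,0,0,0,0]

```text
time_s: 14.1
tool_pos: [0.5246, 0.1407, 0.0421]
ee_rot: [-1.205, 1.216, -1.216]
ft_force: [-0.3, -0.3, -2.1]
grip_width: 0.0178
```

Call:
drive_tool:
  targets:
    - [0,0,0.015,0,0,0,0]
    - [0,0,0,0,0,0,0]
    - [0,0,0,0,0,0,0]

```text
time_s: 14.48
tool_pos: [0.5247, 0.1407, 0.0419]
ee_rot: [-1.205, 1.215, -1.216]
ft_force: [-4.0, -1.0, 4.7]
grip_width: 0.0175
```

Call:
drive_tool:
  targets:
    - [0.3,0,0,0,0,0,0]
    - [0.4,0,0,0,0,0,0]
    - [0.5,0,0,0,0,0,0]
    - [0.6,0,0,0,0,0,0]
    - [0.6,0,0,0,0,0,0]

```text
time_s: 15.1
tool_pos: [0.5246, 0.1407, 0.0411]
ee_rot: [-1.205, 1.216, -1.216]
ft_force: [-0.0, 0.6, 0.1]
grip_width: 0.0523
```

Call:
drive_tool:
  targets:
    - [0.6,0,-0.2,0,0,0,0]
    - [0.6,0,-0.5,0,0,0,0]
    - [0.6,0,-0.8,0,0,0,0]
    - [0.6,0,-0.8,0,0,0,0]
    - [0.6,0,-0.5,0,0,0,0]

```text
time_s: 15.72
tool_pos: [0.5252, 0.1408, 0.2134]
ee_rot: [-1.201, 1.213, -1.217]
ft_force: [0.1, -0.1, -0.7]
grip_width: 0.0527
```

Call:
drive_tool:
  targets:
    - [0.6,0,0,0,0,0,0]
    - [0.6,0,0,0,0,0,0]

```text
time_s: 15.98
tool_pos: [0.5243, 0.1407, 0.2082]
ee_rot: [-1.206, 1.216, -1.215]
ft_force: [0.6, 0.1, -1.7]
grip_width: 0.0528
```

```bash
python3 - <<'E'
from h import *
s=bot.sense();print({k:np.round(s[k],4) for k in("time_s","tool_pos","dq","ft_force","grip_width")})
p,d=eyes.get_image("side");cv2.imwrite("pics/s9.png",cv2.resize(p[100:360,150:450,::-1],None,fx=2.5,fy=2.3))
E
```

```text
{'time_s': np.float64(15.975), 'tool_pos': array([0.5243, 0.1407, 0.2082]), 'dq': array([ 0.0013,  0.0124,  0.025 , -0.0002,  0.0005,  0.0001]), 'ft_force': array([ 0.6083,  0.1093, -1.6611]), 'grip_width': np.float64(0.0528)}
```

View pics/s9.png

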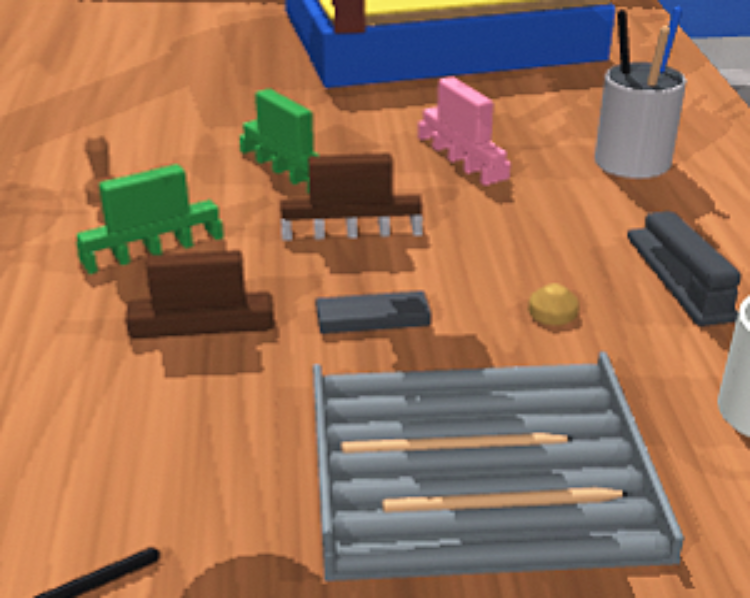

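The rake stands upright on its teeth at crop (352,195). Both pencils lie in their grooves at (455,443) and (505,500).

```bash
python3 -c "
from rig import bot
print(bot.sign_off())"
```

```text
the job is handed in; nothing more can be done
None
```

The job is done and handed in at about 16 s of the 51 s allowed. Both pencils lie in grooves, and the rake stands on its teeth back where it started, released.

- **Combing:** I gripped the five-toothed brown rake by its handle and found the tip height by touching the desk lightly. I then swept it once across the tray at about 50 mm/s, tips about 3 to 4 mm above the ridges.
- **Brief jam:** while rolling the second pencil in, the teeth pressed on it with about 12 N sideways. I backed off about 20 mm, and the pencil was then in its groove.
- **Pencil check:** with the rake clear, the top and side cameras put the pencils' visible surfaces 13 to 16 mm above the desk. A pencil down in a groove has its top at 15 mm. Both lay parallel to the ridges, in the grooves at about y = +14 and -42 mm of the tray.
- **Rake check:** the last side picture shows the rake upright, with the open gripper raised well clear of it. Apart from the rake, I saw nothing displaced.
- **Disagreement:** the side camera put the rake's tips 3 to 4 mm higher than the arm's own reading. The desk touch agreed with the arm, so I used that.

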